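# Drive the worn link pin out of a tyre-changer jaw slide

### The arm

A 6-joint arm with a two-finger parallel gripper is mounted at the origin on the work surface. World frame = base frame: x ahead of the robot, y to its left, z up, the work surface at z = 0. Lengths are in m, angles in rad, forces in N, time in s.
With the tool pointing down it reaches from about 0.325 to 0.85 m from the base axis. Payload 4.4 kg.
Tool frame: the origin (TCP) lies midway between the tips of the shut fingers; the grasp point (between the pads) lies 19 mm behind it; x points along the fingers, y is the direction in which the jaws open and shut, and the axes are right-handed (so a half turn about x gives the same grasp; the last joint's range is limited). The gripper opens to 94 mm and grips with 3 to 60 N. Pads are 16 mm wide; open, the fingers measure 119 mm over their backs; the gripper's body (75 mm by 177 mm) begins 78 mm behind the grasp point.
Start: joints at [1.008, 0.207, 1.542, -0, 1.393, -0.15], TCP at [0.23, 0.527, 0.205] pointing down, gripper open.
Joint ranges: [-2.73, 2.73], [-0.86, 2.22], [0.23, 2.46], [-1.11, 4.25], [0.08, 2.63], [-2.82, 2.82]. Speed limits (rad/s): [2.79, 2.79, 3.14, 3.14, 3.14, 3.14].

### API

Orientations are given as a 3x3 rotation matrix whose columns are the frame's x, y, z axes.
In Python, from rig import sensors, vision, order gives the robot as it stands.
- The arm moves only by the tool send_rows, never from a script. Its argument "steps" is a list that holds one entry, the list of rows, each a list of 5 numbers: the shift along the tool's x, y, z in cm, then the turn about the tool's x in degrees, then the closure in counts, from 0 (fully open) to 255 (shut). A call has 1 to 8 rows; each row is the pose to reach, as a shift and turn from the pose commanded when the call began, along the tool's axes at that moment; what a row does not reach only later rows make up. A row lasts 1/10 s, in which the tool goes at most 50 mm and 8.59 degrees, less where a joint would pass 70% of its speed; a pose out of reach is approached as far as the arm can. A call with a gripper value outside its range is refused whole. The fingers move at their own pace and stop on an object; the grip force is fixed at half the most. Time passes only in rows, so rows that repeat a pose let the fingers close. It gives the time, the measured TCP pose, the force and the opening at its end, in the units of the state.
- sensors.state(): the state, without advancing time (a new reading comes with each control period).
- vision.capture(name): name is "scene" or "top" or "wrist"; returns the picture (480x640x3 uint8, red, green, blue); there is no depth.
- vision.camera_info(name): a dict with "fx", "fy", "cx", "cy" (pixels), "world_from_camera" (4x4, takes a point from camera to world coordinates). Camera axes: x right, y down, z forward; pixel columns grow to the right and rows downward; lengths in m; the calibration is good to about 2 mm. The wrist camera is an equidistant fisheye: a pixel r from the principal point sees the ray r / f radians off the axis. A picture is of the moment at which its call begins: read the wrist's pose just before it. camera_info takes no time and is no camera call; for the wrist camera it gives the pose at the moment of the call.
- order.job_done(): hands the job in, once; it reports no verdict.
The state is a dict: "t": time; "q": joint angles; "joint_velocities": joint speeds; "tau": joint torques, N m; "tool_pos": TCP position; "eef_rot": TCP orientation; "ft_force": force on the tool from outside, world axes, zero at the start; "ft_torque": the same for the moment, N m; "width": finger opening in m.
Only numpy, scipy, OpenCV 4.12 (cv2) and the standard library are available. Lean on these libraries where they do the work, as an engineer would, in place of code of your own. Each camera call takes 0.05 s, during which the arm holds its last target.

### The job

A clamp-jaw slide from the tyre changer is held slanting in the bench vice, with a worn link pin in its bore. Set the steel catch tray on the bench under the lower end of the bore, then take the one stepped driver from the rack that fits the bore and reaches right through it, and press the pin out from above so that it drops into the tray. Push the driver fully home, its shoulder down on the slide, and leave it standing in the bore to keep the parts lined up; leave the other things on the bench where they are.

Things in the scene. Friction and masses are not known exactly. Their poses are not given: they have to be found in the camera images.
- vice: Bench vice bolted to the bench, jaws closing along its own y; origin on the bench at the centre of its round base (120 mm across); 265 mm long along y (y from -142 with the screw handle to +123 with the anvil), 120 mm along x at the base and 100 mm at the jaws, 122 mm high. It holds a jaw slide (190 long x 64 wide x 56 mm thick) that rises towards +x of the vice at 35 degrees; a stepped jaw stands on its low end.
- bore_mouth (a point): Centre of the upper mouth of the bore in the slide's upper face, 74 mm ahead (+x) of the vice's origin and 186 mm above the bench. z points out of the mouth along the bore (35 degrees from vertical, leaning back towards -x of the vice), x runs up the slide to its nose (35 mm away), y is across the slide (32 mm to each side). The bore is 18 mm in diameter, straight, 56 mm long. The upper face round the mouth is flat and bare.
- bore_exit (a point): Centre of the lower mouth of the same bore, in the slide's lower face, 140 mm above the bench and 106 mm ahead (+x) of the vice's origin; axes as bore_mouth. The pin leaves here, sliding down and towards +x of the vice, comes down 10 to 80 mm farther along +x of the vice, and may slide on a little.
- pin_mid (a point): Middle of the loose steel link pin, 16 mm diameter x 80 mm; z along it, upwards. It starts with its upper end about 5 mm below the mouth and its lower end 29 mm out of the slide. A spring plunger in the slide's nose, 12 mm above the lower face, grips it: moving it takes a steady 8 to 15 N along the bore, it stays where it is left, and it drops out after about 40 mm of travel.
- driver_grip (a point): Middle of the knurled body of the driver that fits: body 30 mm diameter x 55 mm high, below it a shank 14 mm in diameter x 80 mm long with a chamfered end; z points from the shank to the body. The shoulder (body's lower face) is 27.5 mm below this point, the shank's end 107.5 mm below. It stands upright in the rack, shoulder on the rack's top. Loose, 0.32 kg.
- fat_driver_grip (a point): Middle of the body of the largest driver in the rack (body 38 x 68 mm, shank 20 x 60 mm: too thick for the bore). Leave it.
- short_driver_grip (a point): Middle of the body of the smallest driver in the rack (body 29 x 34 mm, shank 10 x 40 mm: too short). Leave it.
- rack: Bent-steel driver rack fixed to the bench, 200 mm along its x, 70 mm along y, top plate 100 mm above the bench, open at front and back; origin on the bench under its centre. Three holes of 23 mm in a row along x at -66, 0 and +66 mm; any driver may stand in any hole.
- tray_mid (a point): Centre of the loose open steel catch tray, half-way up (20 mm above its underside): 160 mm along its x, 120 mm along y, 40 mm high, floor 4 mm thick; the rim is a flat upright band 9 mm thick and 14 mm high all round, which can be pinched from above. 0.38 kg.
- cone_mid (a point): Middle of a loose steel wheel-balancer cone, 96 mm across and 50 mm high. Leave it.
- socket_mid (a point): Middle of a loose steel impact socket standing on end, 34 mm across and 78 mm high. Leave it.
There are look-alikes about, which are no part of the job. Leave any purple look-alike of the part that bears driver_grip alone.

How it is judged:
By the outcome, as a careful person would: the job done as asked, in the order asked, and still so for the second after the job is handed in, with the robot touching nothing.
It also fails if it takes over 61 s, if anything falls off the work surface, if the arm or the gripper's body presses on something with over 40 N, if the wrist force passes 120 N, or if a joint passes its speed limit or range.

## Working session

There is one attempt and no reset: what is moved stays moved. The work goes in short steps, Python scripts to look and compute and a tool call to move; the robot and the scene stay as the last step left them, time stands still between calls to the robot, and variables do not carry over. Pictures are saved under pics/ and viewed, and the job is handed in when it is done.

Besides the shell and the picture viewer there is one more tool, called after "Call:" by a JSON object that holds its "method" and its "body", one argument or row to a line. send_rows: Moves the arm, as the interface text tells. Its arguments: {"type":"object","properties":{"steps":{"type":"array"}},"required":["steps"]}

```bash
ls; mkdir -p pics
python3 - <<'E'
from rig import sensors, vision, order
import cv2,json
for n in ("scene","top","wrist"):
    i=vision.camera_info(n); print(n,i)
    im=vision.capture(n); cv2.imwrite(f"pics/{n}0.png",im[:,:,::-1])
print(sensors.state())
E
```

```text
pics
scene {'fx': 553.3930063632774, 'fy': 553.3930063632774, 'cx': 316.48989607731585, 'cy': 239.0242342324474, 'world_from_camera': array([[ 0.77763463,  0.43037701, -0.45832304,  1.01708376],
       [ 0.62871542, -0.53099433,  0.56812141, -0.62112077],
       [ 0.00113946, -0.72994565, -0.68350424,  0.87252699],
       [ 0.        ,  0.        ,  0.        ,  1.        ]])}
top {'fx': 594.2741376444691, 'fy': 594.2741376444691, 'cx': 325.87492593370735, 'cy': 245.3102079129173, 'world_from_camera': array([[ 0.02442283, -0.99419595,  0.10477567,  0.40787767],
       [-0.9996227 , -0.02560412, -0.00994411,  0.01002389],
       [ 0.01256908, -0.10449328, -0.99444616,  1.37898849],
       [ 0.        ,  0.        ,  0.        ,  1.        ]])}
wrist {'fx': 371.64829954431775, 'fy': 371.64829954431775, 'cx': 319.33079424551437, 'cy': 243.96571914895927, 'world_from_camera': array([[ 0.39759108,  0.88631702,  0.2374099 ,  0.15924432],
       [ 0.91755862, -0.38327797, -0.10575521,  0.55781686],
       [-0.00273866,  0.25988484, -0.96563573,  0.38242324],
       [ 0.        ,  0.        ,  0.        ,  1.        ]])}
{'t': 0.15, 'q': array([ 1.00848911e+00,  2.07229471e-01,  1.54257697e+00,  3.50462809e-06,
        1.39350456e+00, -1.50512828e-01]), 'joint_velocities': array([ 0.00168945, -0.00341085, -0.00493205,  0.00056767, -0.00022645,
        0.00080484]), 'tau': array([-3.65105443e-04, -3.71313930e+01, -2.81810689e+01,  7.01048481e-02,
        3.27792414e-02, -7.19864966e-05]), 'tool_pos': array([0.22983618, 0.52640785, 0.20457775]), 'eef_rot': array([[-9.19041095e-04,  4.00254145e-01,  9.16403718e-01],
       [-1.45193526e-03,  9.16402605e-01, -4.00255115e-01],
       [-9.99998524e-01, -1.69840977e-03, -2.61068548e-04]]), 'ft_force': array([-0.03991589,  1.19644574,  0.26518501]), 'ft_torque': array([ 0.02436603, -0.07040096, -0.00082507]), 'width': 0.09387006283556347}
```

View pics/scene0.png

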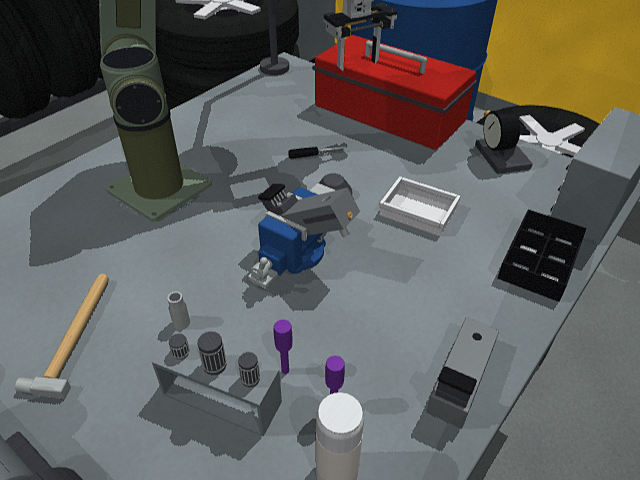

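View pics/top0.png

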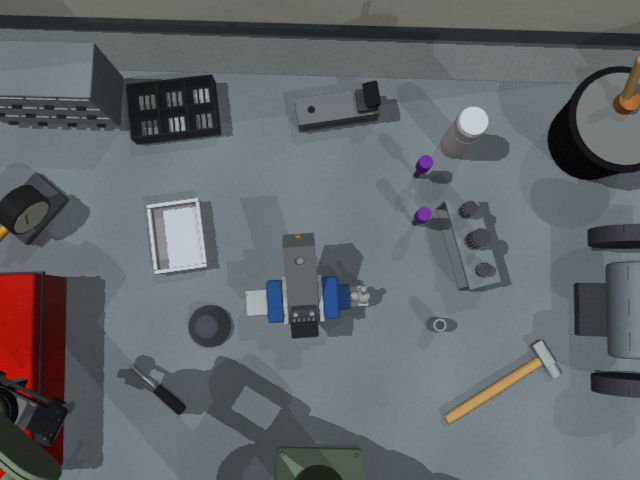

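View pics/wrist0.png

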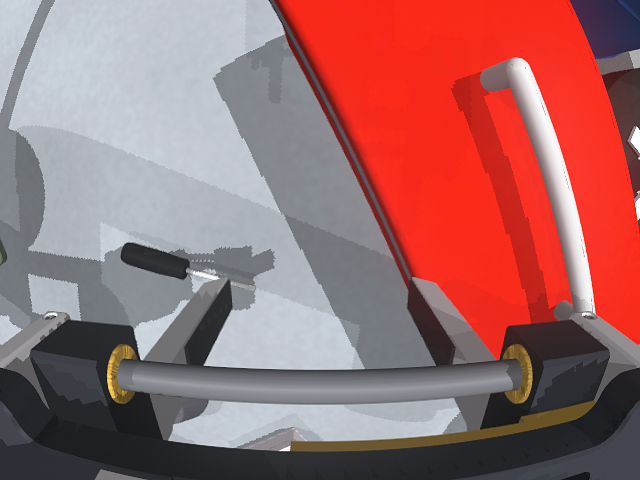

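The top view shows the tray at about (177,235) and the vice and slide at (300,290), with the nose up and the bore near (300,261). The rack drivers are at (468,209), (477,239) and (485,269). Two purple look-alikes stand at (424,163) and (422,215), and a decoy slide is at (335,110). I'll take close crops next.

```bash
cat > h.py <<'E'
import numpy as np, cv2
from rig import sensors, vision, order
def ray(n,u,v,info=None):
    i=info or vision.camera_info(n); M=i["world_from_camera"]
    d=np.array([(u-i["cx"])/i["fx"],(v-i["cy"])/i["fy"],1.0])
    if n=="wrist":
        r=np.hypot(d[0],d[1]); d=np.array([d[0]/r*np.sin(r),d[1]/r*np.sin(r),np.cos(r)])
    return M[:3,3],M[:3,:3]@d
def onz(n,u,v,z,info=None):
    o,d=ray(n,u,v,info); return o+d*(z-o[2])/d[2]
def two(a,b):
    (o1,d1),(o2,d2)=a,b
    A=np.stack([d1,-d2],1); s=np.linalg.lstsq(A,o2-o1,rcond=None)[0]
    p,q=o1+s[0]*d1,o2+s[1]*d2; return (p+q)/2,np.linalg.norm(p-q)
def proj(n,p,info=None):
    i=info or vision.camera_info(n); M=i["world_from_camera"]
    c=M[:3,:3].T@(np.asarray(p)-M[:3,3])
    if n=="wrist":
        t=np.arctan2(np.hypot(c[0],c[1]),c[2]); k=t/np.hypot(c[0],c[1]); return i["cx"]+i["fx"]*c[0]*k,i["cy"]+i["fy"]*c[1]*k
    return i["cx"]+i["fx"]*c[0]/c[2],i["cy"]+i["fy"]*c[1]/c[2]
def st():
    s=sensors.state(); print("t",round(s["t"],2),"tcp",s["tool_pos"].round(4),"w",round(s["width"],4),"F",s["ft_force"].round(1)); print(s["eef_rot"].round(3)); return s
E
python3 - <<'E'
import cv2
def crop(n,x,y,w,h,o,k):
    im=cv2.imread(f"pics/{n}0.png")[y:y+h,x:x+w]; cv2.imwrite(f"pics/{o}.png",cv2.resize(im,None,fx=k,fy=k,interpolation=cv2.INTER_CUBIC))
crop("top",130,180,250,180,"c_top_l",3.2)
crop("top",390,140,130,170,"c_top_r",3.5)
crop("scene",140,280,220,160,"c_sc_r",3.6)
crop("scene",230,150,240,150,"c_sc_v",3.3)
E
```

```text
(no output)
```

View pics/c_top_l.png

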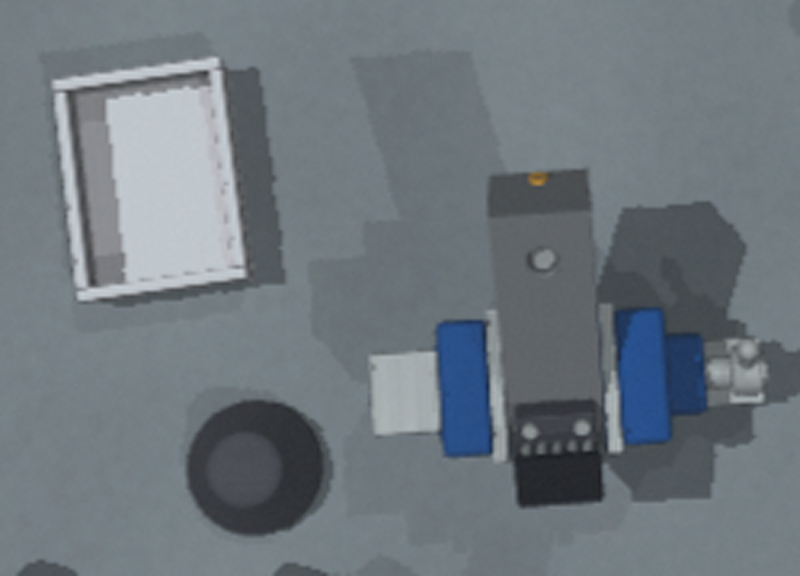

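View pics/c_top_r.png

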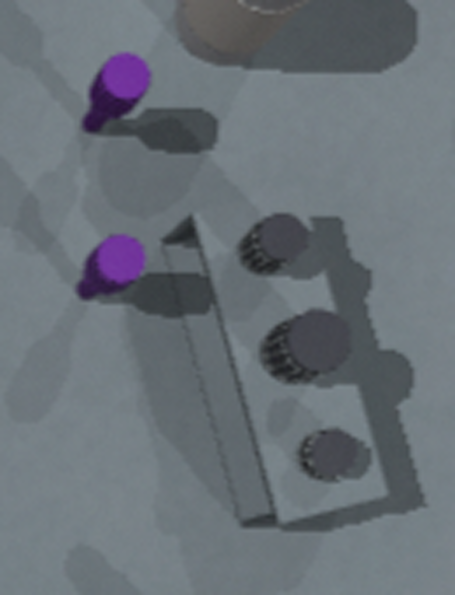

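View pics/c_sc_r.png

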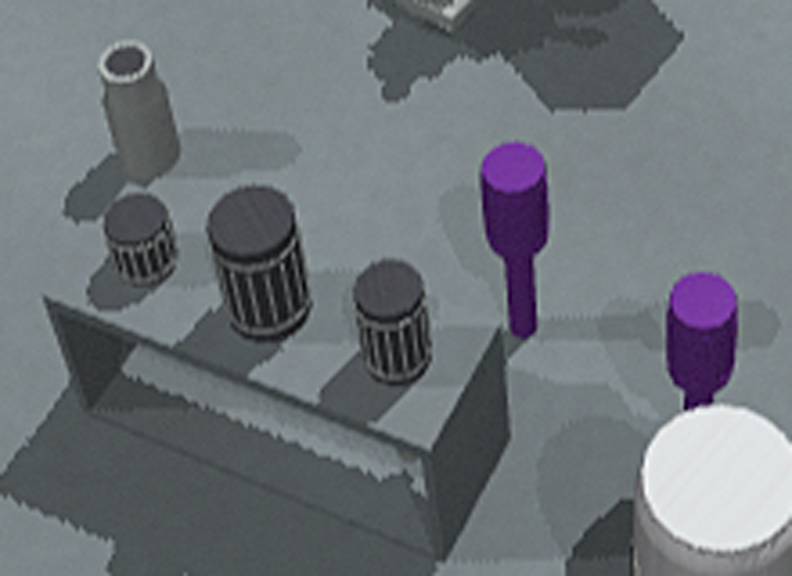

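View pics/c_sc_v.png

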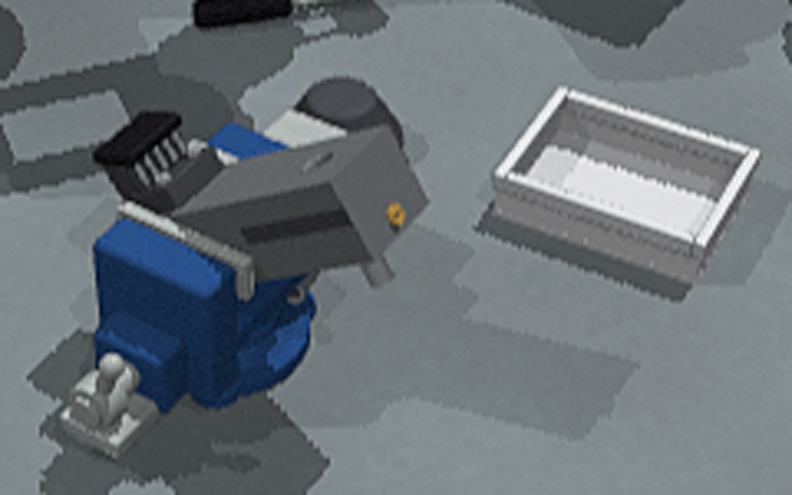

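Candidates for the driver, by scene pixel:
- Left rack driver (179,346): squat, so the short one.
- Middle rack driver (211,350): the fattest.
- Right rack driver (249,368): medium body, so it fits. It is at (470,208) in the top view.
- Purple look-alikes at (283,340) and (335,372): leave these.

I chose the right rack driver. In the scene crop its body is roughly 1.8 times as tall as it is wide, which matches 55/30.

Run:
```python
from h import *
np.set_printoptions(suppress=True,precision=4)
T=vision.camera_info("top");S=vision.camera_info("scene")
tl=lambda u,v:(u/3.2+130,v/3.2+180); tr=lambda u,v:(u/3.5+390,v/3.5+140)
sr=lambda u,v:(u/3.6+140,v/3.6+280); sv=lambda u,v:(u/3.3+230,v/3.3+150)
c=np.array([onz("top",*tl(*p),0.04,T) for p in [(55,85),(218,60),(243,275),(80,298)]])
print("tray top",c[:,:2],c.mean(0),np.linalg.norm(np.diff(c,axis=0,append=c[:1]),axis=1))
c2=np.array([onz("scene",*sv(*p),0.04,S) for p in [(565,88),(760,152),(700,246),(494,180)]])
print("tray scene",c2[:,:2],c2.mean(0),np.linalg.norm(np.diff(c2,axis=0,append=c2[:1]),axis=1))
m=two(ray("top",*tl(542,259),T),ray("scene",*sv(318,160),S)); print("mouth",m, onz("top",*tl(542,259),.186,T),onz("scene",*sv(318,160),.186,S))
a,b=[onz("top",*tl(*p),0.2059,T) for p in [(490,215),(592,210)]]; print("nose up edge",a,b,np.linalg.norm(a-b),np.degrees(np.arctan2(*(a-b)[:2])))
a,b=[onz("top",*tl(*p),0.160,T) for p in [(489,178),(588,170)]]; print("nose low edge",a,b,np.linalg.norm(a-b),np.degrees(np.arctan2(*(a-b)[:2])))
for nm,p,q,z in [("drv",(280,238),(389,285),.155),("fat",(317,341),(253,215),.168),("short",(336,455),(138,216),.134)]:
    print(nm,two(ray("top",*tr(*p),T),ray("scene",*sr(*q),S)),onz("top",*tr(*p),z,T),onz("scene",*sr(*q),z,S))
r=[onz("top",*tr(*p),.1,T) for p in [(192,216),(275,523),(388,495)]]; print("rack",r,np.linalg.norm(r[0]-r[1]))
r=[onz("scene",*sr(*p),.1,S) for p in [(45,298),(430,452),(502,328)]]; print("rack sc",r,np.linalg.norm(r[0]-r[1]))
```

```text
tray top [[0.627  0.4048]
 [0.6481 0.2902]
 [0.4953 0.2655]
 [0.4763 0.3789]] [0.5617 0.3348 0.04  ] [0.1165 0.1548 0.115  0.153 ]
tray scene [[0.48   0.3819]
 [0.6322 0.4057]
 [0.6497 0.2874]
 [0.4998 0.2572]] [0.5654 0.3331 0.04  ] [0.154  0.1196 0.1529 0.1263]
mouth (array([0.5003, 0.0504, 0.1883]), np.float64(0.000350598454798057)) [0.5006 0.0506 0.186 ] [0.4984 0.0526 0.186 ]
nose up edge [0.5256 0.0829 0.2059] [0.5303 0.0199 0.2059] 0.06325904807130733 -4.297006543644045
nose low edge [0.5541 0.0872 0.16  ] [0.561  0.0235 0.16  ] 0.06406217703642188 -6.1464684137782255
drv (array([ 0.6235, -0.3015,  0.1542]), np.float64(0.0009235192698411448)) [ 0.623  -0.3016  0.155 ] [ 0.6242 -0.3015  0.155 ]
fat (array([ 0.5604, -0.3193,  0.1688]), np.float64(0.0015326185299591071)) [ 0.56   -0.3201  0.168 ] [ 0.5604 -0.3184  0.168 ]
short (array([ 0.4969, -0.3387,  0.1344]), np.float64(0.00447099435238148)) [ 0.4955 -0.3406  0.134 ] [ 0.4983 -0.337   0.134 ]
rack [array([ 0.6452, -0.2605,  0.1   ]), array([ 0.455 , -0.3124,  0.1   ]), array([ 0.474 , -0.3823,  0.1   ])] 0.19707568657152513
rack sc [array([ 0.4767, -0.3812,  0.1   ]), array([ 0.6673, -0.3273,  0.1   ]), array([ 0.65  , -0.2615,  0.1   ])] 0.19807134126734774
```

```bash
python3 - <<'E'
from h import *
np.set_printoptions(suppress=True,precision=4)
T=vision.camera_info("top")
tl=lambda u,v:(u/3.2+130,v/3.2+180)
for p,q,z in [((490,312),(498,460),.122),((604,306),(613,452),.122),((438,325),(443,455),.12),((665,310),(670,440),.12)]:
    a,b=onz("top",*tl(*p),z,T),onz("top",*tl(*q),z,T); print(a,b,np.degrees(np.arctan2((a-b)[1],(a-b)[0])))
for n in ["anvil",(370,355),(375,435)]: 
    if n!="anvil": print(onz("top",*tl(*n),.1,T))
# tray grasp
def plan(tgt,ang):
    s=sensors.state(); R=s["eef_rot"]; d=R.T@(np.array(tgt)-s["tool_pos"])*100
    cur=np.degrees(np.arctan2(R[1,1],R[0,1])); tw=-(ang-cur); tw=(tw+90)%180-90
    print("shift cm",d,"turn",tw)
y=np.radians(9.5);ex=np.array([np.cos(y),np.sin(y)]);ey=np.array([-np.sin(y),np.cos(y)])
g=np.array([.5635,.334])+.03*ex+.0555*ey; print(g)
plan([*g,.09],99.5)
E
cat >> h.py <<'E'
def plan(tgt,ang):
    s=sensors.state(); R=s["eef_rot"]; d=R.T@(np.array(tgt)-s["tool_pos"])*100
    cur=np.degrees(np.arctan2(R[1,1],R[0,1])); tw=-(ang-cur); tw=(tw+90)%180-90
    print("shift cm",d.round(2),"turn",round(tw,2))
E
```

```text
[0.4696 0.0861 0.122 ] [0.3729 0.0778 0.122 ] 4.920726148787435
[0.4755 0.0109 0.122 ] [0.3799 0.0026 0.122 ] 4.9979380804326015
[0.4603 0.1203 0.12  ] [0.3752 0.114  0.12  ] 4.194274210679804
[ 0.4739 -0.0295  0.12  ] [ 0.3886 -0.0347  0.12  ] 3.4829710654327912
[0.4399 0.1668 0.1   ]
[0.3868 0.1614 0.1   ]
[0.5839 0.3937]
shift cm [11.4445  2.0299 37.7642] turn -33.09410336382331
```

Call:
{"method": "send_rows", "body": {
  "steps": [
    [[0, 0, 5, 0, 60], [0, 0, 10, 0, 60], [0, 0.5, 15, 0, 60], [0, 1, 20, -8, 60], [1, 1.5, 25, -16, 60], [3, 2, 30, -24, 60], [6, 2, 35, -32, 60], [10, 2, 37.8, -33, 60]]
  ]
}}

```text
t: 0.95
tool_pos: [0.5819, 0.3963, 0.1158]
eef_rot: [[0.005, -0.164, 0.986], [0.002, 0.986, 0.164], [-1.0, 0.001, 0.006]]
ft_force: [0.9, 0.7, 0.5]
width: 0.0722
```

Run:
```python
from h import *
st(); plan([.5839,.3937,.014],99.5)
im=vision.capture("wrist"); cv2.imwrite("pics/w1.png",im[:,:,::-1]); st()
```

```text
t 0.95 tcp [0.5819 0.3963 0.1158] w 0.0722 F [0.9 0.7 0.5]
[[ 0.005 -0.164  0.986]
 [ 0.002  0.986  0.164]
 [-1.     0.001  0.006]]
shift cm [10.18 -0.3   0.09] turn -0.03
t 1.0 tcp [0.5809 0.3906 0.1046] w 0.0721 F [ 0.5 -2.  -4.6]
[[-0.006 -0.16   0.987]
 [-0.007  0.987  0.16 ]
 [-1.    -0.006 -0.007]]
```

View pics/w1.png

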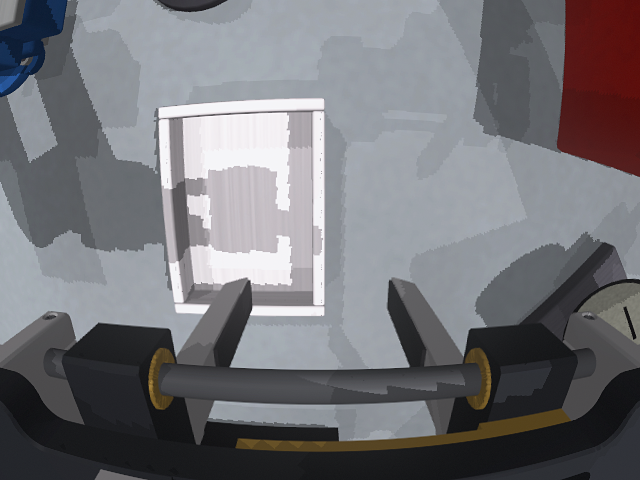

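Run:
```python
from h import *
st(); i=vision.camera_info("wrist")
for p in [(160,108),(324,100),(324,316),(176,314),(319,200),(319,290)]: print(p,onz("wrist",*p,.04,i).round(4))
plan([.5839,.3937,.014],99.5)
```

```text
t 1.0 tcp [0.5809 0.3906 0.1046] w 0.0721 F [ 0.5 -2.  -4.6]
[[-0.006 -0.16   0.987]
 [-0.007  0.987  0.16 ]
 [-1.    -0.006 -0.007]]
(160, 108) [0.4917 0.2659 0.04  ]
(324, 100) [0.474  0.3769 0.04  ]
(324, 316) [0.6214 0.4015 0.04  ]
(176, 314) [0.6414 0.2906 0.04  ]
(319, 200) [0.5394 0.3844 0.04  ]
(319, 290) [0.602  0.3947 0.04  ]
shift cm [9.05 0.31 0.41] turn -0.31
```

Call:
{"method": "send_rows", "body": {
  "steps": [
    [[4, -0.2, 0, 0, 60], [7.5, -0.2, 0, 0, 60], [9, -0.2, 0, 0, 60], [9, -0.2, 0, 0, 60], [9, -0.2, 0, 0, 255], [9, -0.2, 0, 0, 255], [9, -0.2, 0, 0, 255], [9, -0.2, 0, 0, 255]]
  ]
}}

```text
t: 1.8
tool_pos: [0.5789, 0.3957, 0.0264]
eef_rot: [[0.003, -0.164, 0.987], [0.001, 0.987, 0.164], [-1.0, 0.001, 0.003]]
ft_force: [0.0, 0.2, 0.9]
width: 0.0432
```

Call:
{"method": "send_rows", "body": {
  "steps": [
    [[0, 0, 0, 0, 255], [0, 0, 0, 0, 255]]
  ]
}}

```text
t: 2.0
tool_pos: [0.578, 0.3951, 0.0249]
eef_rot: [[0.001, -0.163, 0.987], [0.0, 0.987, 0.163], [-1.0, 0.0, 0.001]]
ft_force: [-0.4, -0.6, -0.4]
width: 0.0273
```

Call:
{"method": "send_rows", "body": {
  "steps": [
    [[1, -0.2, 0.3, 0, 120], [1, -0.2, 0.3, 0, 120], [1, -0.2, 0.3, 0, 255], [1, -0.2, 0.3, 0, 255], [1, -0.2, 0.3, 0, 255], [1, -0.2, 0.3, 0, 255], [1, -0.2, 0.3, 0, 255], [1, -0.2, 0.3, 0, 255]]
  ]
}}

```text
t: 2.8
tool_pos: [0.5813, 0.394, 0.0147]
eef_rot: [[0.001, -0.163, 0.987], [0.001, 0.987, 0.163], [-1.0, 0.001, 0.001]]
ft_force: [0.7, 2.4, -0.6]
width: 0.0087
```

Call:
{"method": "send_rows", "body": {
  "steps": [
    [[-3, 0, 0, 0, 255], [-4, 0, 0, 0, 255], [-4, -4, 0, 0, 255], [-4, -8.5, -0.5, 0, 255], [-4, -13, -1, 0, 255], [-4, -17.5, -1.3, 0, 255], [-4, -20, -1.5, 0, 255], [-4, -20, -1.5, 0, 255]]
  ]
}}

```text
t: 3.6
tool_pos: [0.5991, 0.1897, 0.0539]
eef_rot: [[-0.001, -0.159, 0.987], [-0.001, 0.987, 0.159], [-1.0, -0.001, -0.001]]
ft_force: [0.2, 0.8, -3.2]
width: 0.0087
```

Run:
```python
from h import *
st(); plan([.606,.116,.05],95)
im=vision.capture("scene"); cv2.imwrite("pics/s1.png",im[:,:,::-1])
```

```text
t 3.6 tcp [0.5991 0.1897 0.0539] w 0.0087 F [ 0.2  0.8 -3.2]
[[-0.001 -0.159  0.987]
 [-0.001  0.987  0.159]
 [-1.    -0.001 -0.001]]
shift cm [ 0.4  -7.38 -0.49] turn 4.13
```

View pics/s1.png

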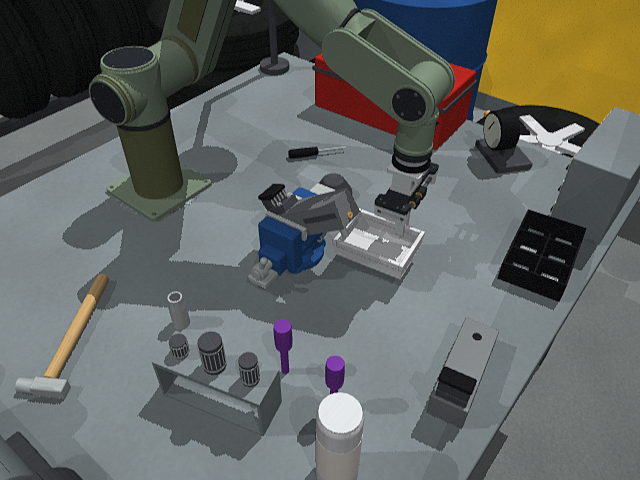

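Call:
{"method": "send_rows", "body": {
  "steps": [
    [[0, -3, 0, 2, 255], [0, -6, -0.2, 4, 255], [0, -7.4, -0.4, 4, 255], [0, -7.4, -0.4, 4, 255], [1.5, -7.4, -0.4, 4, 255], [3, -7.4, -0.4, 4, 255], [3.6, -7.4, -0.4, 4, 255], [3.6, -7.4, -0.4, 4, 255]]
  ]
}}

```text
t: 4.45
tool_pos: [0.6053, 0.1211, 0.0162]
eef_rot: [[-0.004, -0.095, 0.995], [0.0, 0.995, 0.095], [-1.0, 0.0, -0.004]]
ft_force: [-0.4, -0.1, -3.1]
width: 0.009
```

Run:
```python
from h import *
st(); plan([.606,.116,.0145],95)
im=vision.capture("top"); cv2.imwrite("pics/t1.png",im[:,:,::-1])
im=vision.capture("wrist"); cv2.imwrite("pics/w2.png",im[:,:,::-1])
```

```text
t 4.45 tcp [0.6053 0.1211 0.0162] w 0.009 F [-0.4 -0.1 -3.1]
[[-0.004 -0.095  0.995]
 [ 0.     0.995  0.095]
 [-1.     0.    -0.004]]
shift cm [ 0.17 -0.51  0.02] turn 0.48
```

View pics/w2.png

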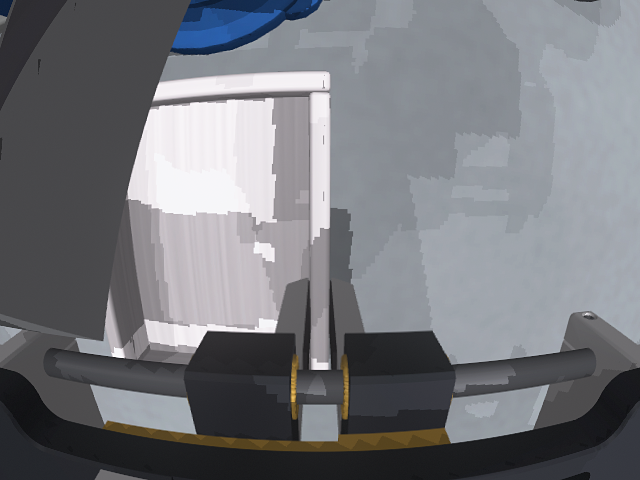

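Call:
{"method": "send_rows", "body": {
  "steps": [
    [[0, -0.4, 0, 0.5, 255], [0.2, -0.4, 0, 0.5, 255], [0.2, -0.4, 0, 0.5, 255], [0.2, -0.4, 0, 0.5, 100], [0.2, -0.4, 0, 0.5, 100], [0.2, -0.4, 0, 0.5, 100], [0.2, -0.4, 0, 0.5, 100], [0.2, -0.4, 0, 0.5, 100]]
  ]
}}

```text
t: 5.35
tool_pos: [0.6078, 0.1162, 0.0167]
eef_rot: [[0.001, -0.086, 0.996], [-0.0, 0.996, 0.086], [-1.0, -0.0, 0.001]]
ft_force: [-0.6, 0.8, 0.4]
width: 0.0455
```

Call:
{"method": "send_rows", "body": {
  "steps": [
    [[-2, 0, 0.3, 0, 100], [-5, 0, 1, 0, 100], [-9, 0, 2, 0, 100], [-14, 0, 3, 0, 100], [-19, 0, 3, 0, 60], [-24, 0, 3, 0, 0], [-24, 0, 3, 0, 0]]
  ]
}}

```text
t: 6.05
tool_pos: [0.6424, 0.1191, 0.2671]
eef_rot: [[0.018, -0.086, 0.996], [0.001, 0.996, 0.086], [-1.0, -0.001, 0.018]]
ft_force: [1.1, 0.6, 1.6]
width: 0.0777
```

Run:
```python
from h import *
s=st()
im=vision.capture("scene"); cv2.imwrite("pics/s2.png",im[:,:,::-1])
```

```text
t 6.05 tcp [0.6424 0.1191 0.2671] w 0.0777 F [1.1 0.6 1.6]
[[ 0.018 -0.086  0.996]
 [ 0.001  0.996  0.086]
 [-1.    -0.001  0.018]]
```

View pics/s2.png

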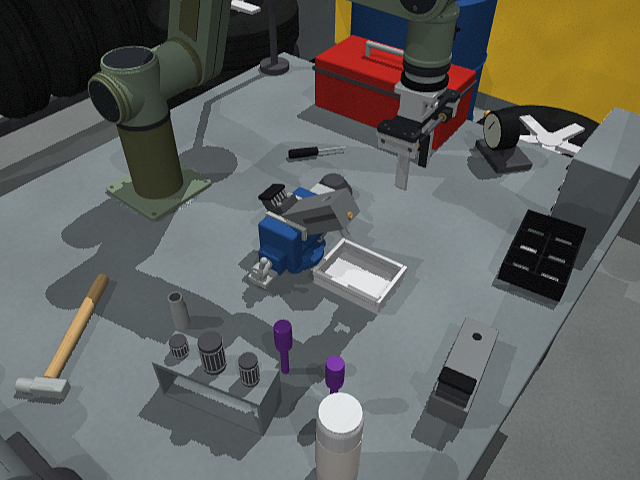

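Run:
```python
from h import *
print(two(ray("top",473,122),ray("scene",340,413)))
for p in [(344,238),(407,265),(380,308),(313,273)]: print(onz("scene",*p,.04).round(3))
print("purple",two(ray("top",*(120/3.5+390,258/3.5+140)),ray("scene",*(515/3.6+140,167/3.6+280))),two(ray("top",*(126/3.5+390,76/3.5+140)),ray("scene",*(703/3.6+140,300/3.6+280))))
print(sensors.state()["q"].round(3)); plan([.6232,-.3015,.25],16.4)
```

```text
(array([ 0.7985392 , -0.29975856,  0.1859466 ]), np.float64(0.0012698808265368287))
[0.504 0.112 0.04 ]
[0.656 0.128 0.04 ]
[ 0.678 -0.004  0.04 ]
[ 0.518 -0.014  0.04 ]
purple (array([ 0.61233354, -0.20911273,  0.13422073]), np.float64(0.0014299603533300747)) (array([ 0.72484431, -0.21208829,  0.13469648]), np.float64(0.0009817596437435702))
[ 0.051  0.325  1.276 -0.     1.529 -1.606]
shift cm [  1.23 -41.74  -5.34] turn 78.51
```

Call:
{"method": "send_rows", "body": {
  "steps": [
    [[0, -5, -0.6, 8, 110], [0, -10, -1.2, 16, 110], [0, -15, -1.8, 24, 110], [0, -20, -2.4, 32, 110], [0, -25, -3, 40, 110], [0, -30, -3.6, 48, 110], [0, -35, -4.2, 56, 110], [0, -39, -5, 64, 110]]
  ]
}}

```text
t: 6.9
tool_pos: [0.6195, -0.2762, 0.2534]
eef_rot: [[-0.004, 0.861, 0.508], [0.002, 0.508, -0.861], [-1.0, -0.002, -0.004]]
ft_force: [0.7, 0.5, -0.1]
width: 0.0535
```

Run:
```python
from h import *
s=st();plan([.6232,-.3015,.23],16.4)
```

```text
t 6.9 tcp [ 0.6195 -0.2762  0.2534] w 0.0535 F [ 0.7  0.5 -0.1]
[[-0.004  0.861  0.508]
 [ 0.002  0.508 -0.861]
 [-1.    -0.002 -0.004]]
shift cm [ 2.34 -0.96  2.38] turn 14.12
```

Call:
{"method": "send_rows", "body": {
  "steps": [
    [[1, -0.9, 1.5, 8, 110], [2, -0.9, 2, 14, 110], [2, -0.9, 2, 14, 110], [2, -0.9, 2, 14, 110], [2, -0.9, 2, 14, 110]]
  ]
}}

```text
t: 7.4
tool_pos: [0.6236, -0.295, 0.2362]
eef_rot: [[-0.001, 0.956, 0.293], [0.0, 0.293, -0.956], [-1.0, -0.0, -0.001]]
ft_force: [0.5, 0.4, 1.1]
width: 0.0537
```

Run:
```python
from h import *
s=st();plan([.6232,-.3015,.23],16.4)
i=vision.camera_info("wrist")
im=vision.capture("wrist"); cv2.imwrite("pics/w3.png",im[:,:,::-1]); print(proj("wrist",[.6232,-.3015,.155],i),proj("wrist",[.6232,-.3015,.1],i))
```

```text
t 7.4 tcp [ 0.6236 -0.295   0.2362] w 0.0537 F [0.5 0.4 1.1]
[[-0.001  0.956  0.293]
 [ 0.     0.293 -0.956]
 [-1.    -0.    -0.001]]
shift cm [ 0.62 -0.22  0.61] turn 0.65
(np.float64(317.66425656571244), np.float64(261.16602422011147)) (np.float64(318.00386863583316), np.float64(241.99502321473094))
```

View pics/w3.png

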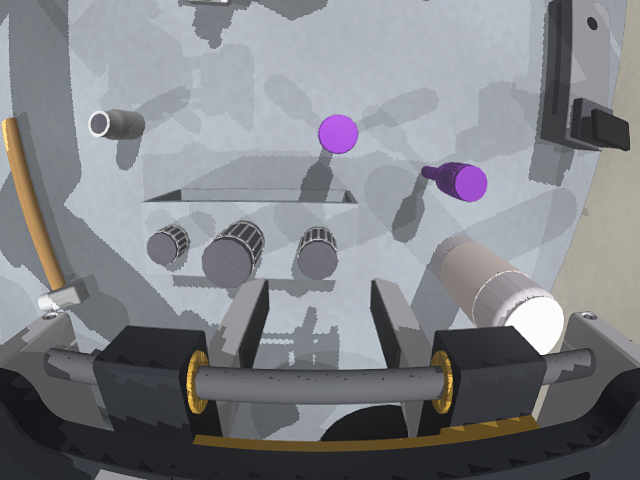

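Call:
{"method": "send_rows", "body": {
  "steps": [
    [[1, -0.2, 0.6, 0.7, 110], [4, -0.2, 0.6, 0.7, 110], [4, -0.2, 0.6, 0.7, 110], [4, -0.2, 0.6, 0.7, 110], [4, -0.2, 0.6, 0.7, 110]]
  ]
}}

```text
t: 7.95
tool_pos: [0.624, -0.3025, 0.1978]
eef_rot: [[0.002, 0.96, 0.279], [-0.001, 0.279, -0.96], [-1.0, 0.001, 0.002]]
ft_force: [-0.1, 0.3, 0.3]
width: 0.053
```

Run:
```python
from h import *
s=st();plan([.6232,-.3015,.1115],16.4)
```

```text
t 7.95 tcp [ 0.624  -0.3025  0.1978] w 0.053 F [-0.1  0.3  0.3]
[[ 0.002  0.96   0.279]
 [-0.001  0.279 -0.96 ]
 [-1.     0.001  0.002]]
shift cm [ 8.63 -0.06 -0.14] turn -0.18
```

Call:
{"method": "send_rows", "body": {
  "steps": [
    [[3, 0, -0.1, 0, 110], [6, 0, -0.1, 0, 110], [8.6, 0, -0.1, 0, 110], [8.6, 0, -0.1, 0, 110], [8.6, 0, -0.1, 0, 110], [8.6, 0, -0.1, 0, 110]]
  ]
}}

```text
t: 8.55
tool_pos: [0.6248, -0.3024, 0.1135]
eef_rot: [[0.004, 0.96, 0.279], [-0.003, 0.279, -0.96], [-1.0, 0.003, 0.004]]
ft_force: [-0.3, 0.2, -0.0]
width: 0.0534
```

Call:
{"method": "send_rows", "body": {
  "steps": [
    [[0, 0, 0, 0, 255], [0, 0, 0, 0, 255], [0, 0, 0, 0, 255], [0, 0, 0, 0, 255], [0, 0, 0, 0, 255], [0, 0, 0, 0, 255]]
  ]
}}

```text
t: 9.15
tool_pos: [0.6238, -0.3015, 0.1113]
eef_rot: [[0.002, 0.96, 0.279], [-0.001, 0.279, -0.96], [-1.0, 0.001, 0.001]]
ft_force: [0.9, 0.8, 3.5]
width: 0.0294
```

Call:
{"method": "send_rows", "body": {
  "steps": [
    [[-3, 0, 0, 0, 255], [-6, 0, 0, 0, 255], [-6.5, 0, 0, 0, 255], [-6.5, 0, 0, 0, 255], [-6.5, 0, 0, 0, 255]]
  ]
}}

```text
t: 9.65
tool_pos: [0.6217, -0.3005, 0.1727]
eef_rot: [[-0.004, 0.96, 0.279], [0.002, 0.279, -0.96], [-1.0, -0.003, -0.003]]
ft_force: [-0.9, -0.5, -3.1]
width: 0.0298
```

Call:
{"method": "send_rows", "body": {
  "steps": [
    [[0, 0, -0.5, 0, 255], [0, 0, -1.3, 0, 255], [0, 0, -2.1, 0, 255], [0.1, 0, -2.8, 0, 255], [0.2, 0, -3.4, 0, 255], [0.2, 0, -3.4, 0, 255]]
  ]
}}

```text
t: 10.25
tool_pos: [0.6125, -0.2679, 0.1722]
eef_rot: [[-0.002, 0.96, 0.28], [0.001, 0.28, -0.96], [-1.0, -0.002, -0.001]]
ft_force: [0.4, -2.0, -3.3]
width: 0.0295
```

Run:
```python
from h import *
s=st()
im=vision.capture("scene"); cv2.imwrite("pics/s3.png",cv2.resize(im[240:440,140:400,::-1],None,fx=3,fy=3,interpolation=cv2.INTER_CUBIC))
```

```text
t 10.25 tcp [ 0.6125 -0.2679  0.1722] w 0.0295 F [ 0.4 -2.  -3.3]
[[-0.002  0.96   0.28 ]
 [ 0.001  0.28  -0.96 ]
 [-1.    -0.002 -0.001]]
```

View pics/s3.png

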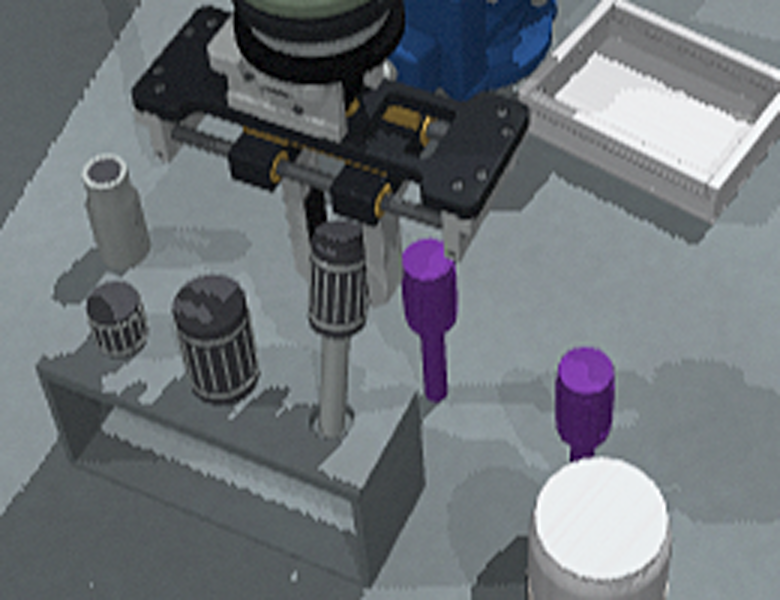

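Call:
{"method": "send_rows", "body": {
  "steps": [
    [[0.2, 0, -0.7, 0, 255], [0.45, 0, -1.4, 0, 255], [0.7, 0, -2, 0, 255], [1.0, 0, -2.6, 0, 255], [1.0, 0, -2.6, 0, 255], [1.0, 0, -2.6, 0, 255]]
  ]
}}

```text
t: 10.9
tool_pos: [0.6065, -0.2429, 0.1634]
eef_rot: [[0.0, 0.96, 0.28], [0.001, 0.28, -0.96], [-1.0, 0.0, -0.001]]
ft_force: [0.1, -0.9, -0.8]
width: 0.0288
```

Run:
```python
from h import *
s=st()
im=vision.capture("scene"); cv2.imwrite("pics/s4.png",im[:,:,::-1]); cv2.imwrite("pics/s4c.png",cv2.resize(im[240:440,140:400,::-1],None,fx=3,fy=3,interpolation=cv2.INTER_CUBIC))
```

```text
t 10.9 tcp [ 0.6065 -0.2429  0.1634] w 0.0288 F [ 0.1 -0.9 -0.8]
[[ 0.     0.96   0.28 ]
 [ 0.001  0.28  -0.96 ]
 [-1.     0.    -0.001]]
```

View pics/s4c.png

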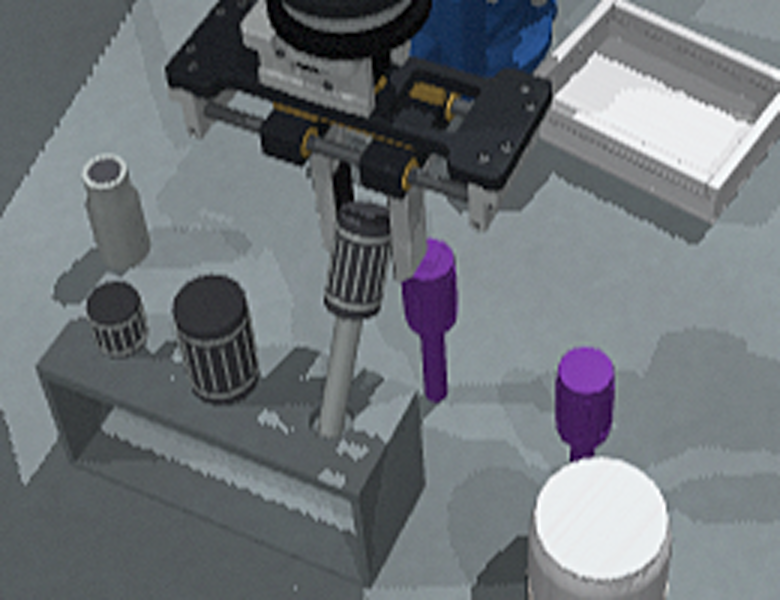

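Call:
{"method": "send_rows", "body": {
  "steps": [
    [[-1.2, 0, -0.8, 0, 255], [-2.8, 0, -1.9, 0, 255], [-6, 0, -2, 0, 255], [-10, 0, -2, 0, 255], [-14, 0, -2, 0, 255], [-14, 0, -2, 0, 255], [-14, 0, -2, 0, 255]]
  ]
}}

```text
t: 11.65
tool_pos: [0.6011, -0.2236, 0.3057]
eef_rot: [[0.003, 0.96, 0.28], [-0.001, 0.28, -0.96], [-1.0, 0.003, 0.002]]
ft_force: [0.3, -0.0, -4.8]
width: 0.0289
```

Run:
```python
from h import *
s=st()
im=vision.capture("scene"); cv2.imwrite("pics/s5c.png",cv2.resize(im[200:400,160:420,::-1],None,fx=3,fy=3,interpolation=cv2.INTER_CUBIC))
im=vision.capture("top"); cv2.imwrite("pics/t5c.png",cv2.resize(im[120:320,330:530,::-1],None,fx=3,fy=3,interpolation=cv2.INTER_CUBIC))
```

```text
t 11.65 tcp [ 0.6011 -0.2236  0.3057] w 0.0289 F [ 0.3 -0.  -4.8]
[[ 0.003  0.96   0.28 ]
 [-0.001  0.28  -0.96 ]
 [-1.     0.003  0.002]]
```

View pics/s5c.png

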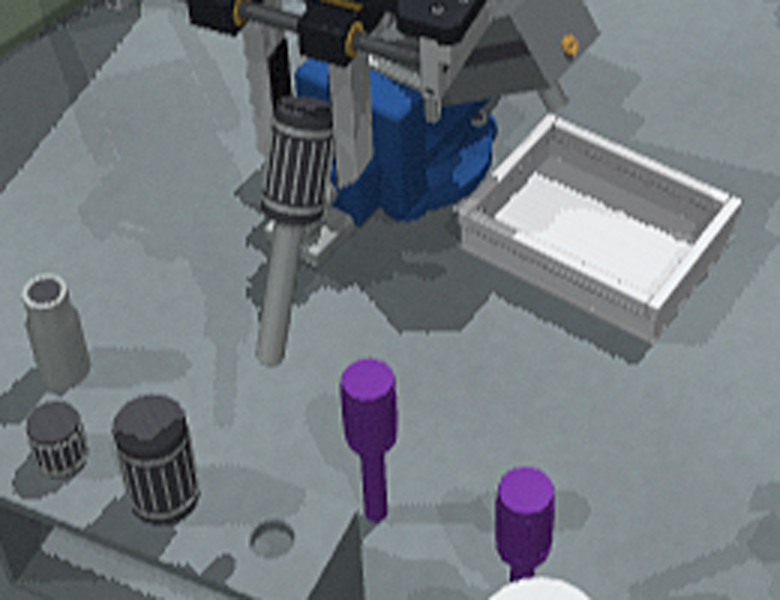

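View pics/t5c.png

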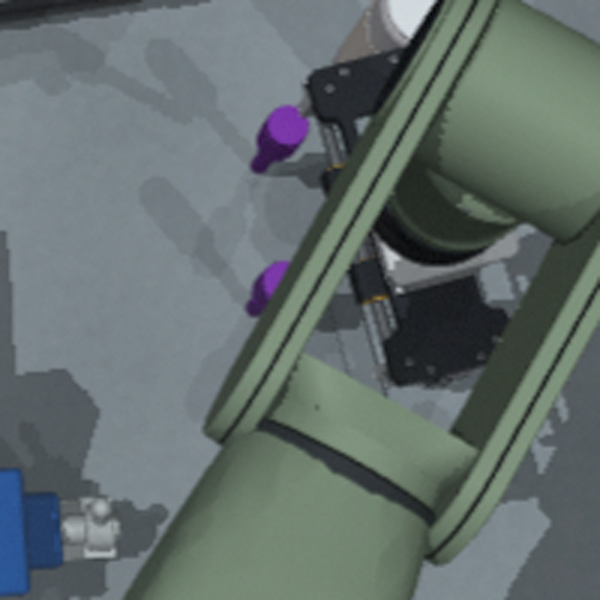

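```bash
cat >> h.py <<'E'
def tilt(pts,n="scene"):
    s=sensors.state(); R=s["eef_rot"]; g=s["tool_pos"]-.019*R[:,0]; y=R[:,1]; z=R[:,2]
    out=[]
    for u,v in pts:
        o,d=ray(n,u,v); p=o+d*(np.dot(g-o,y)/np.dot(d,y)); out.append([np.dot(p-g,-z)*1e3,(p-g)[2]*1e3])
    out=np.array(out); print("lat(-z),up mm",out.round(1)); a=out[0]-out[-1]; print("tilt",np.degrees(np.arctan2(a[0],a[1])),"len",np.linalg.norm(a)); return out
E
python3 - <<'E'
from h import *
f=lambda u,v:(u/3+160,v/3+200)
tilt([f(296,214),f(271,359)])
tilt([f(303,110),f(271,359)])
E
```

```text
lat(-z),up mm [[-21.7 -28.8]
 [-59.1 -96.7]]
tilt 28.829088705107747 len 77.57189112334284
lat(-z),up mm [[ -6.2  26.5]
 [-59.1 -96.7]]
tilt 23.243762942075545 len 134.13294490604412
```

Run:
```python
from h import *
plan([.4283,.0447,.305],95)
```

```text
shift cm [ -0.23  -8.96 -30.51] turn -78.77
```

Call:
{"method": "send_rows", "body": {
  "steps": [
    [[0, -1, -3.5, -8, 255], [0, -2, -7.5, -16, 255], [0, -3.2, -11.5, -24, 255], [0, -4.5, -15.5, -32, 255], [0, -5.7, -19.5, -40, 255], [0, -6.9, -23.5, -48, 255], [0, -8.2, -27.5, -56, 255], [0, -9, -30.5, -64, 255]]
  ]
}}

```text
t: 12.55
tool_pos: [0.4258, 0.0453, 0.3007]
eef_rot: [[-0.006, 0.164, 0.986], [0.001, 0.987, -0.164], [-1.0, 0.0, -0.006]]
ft_force: [-0.3, 0.6, -3.1]
width: 0.0286
```

Run:
```python
from h import *
st();plan([.4283,.0447,.305],95)
```

```text
t 12.55 tcp [0.4258 0.0453 0.3007] w 0.0286 F [-0.3  0.6 -3.1]
[[-0.006  0.164  0.986]
 [ 0.001  0.987 -0.164]
 [-1.     0.    -0.006]]
shift cm [-0.43 -0.02  0.25] turn -14.42
```

Call:
{"method": "send_rows", "body": {
  "steps": [
    [[-0.4, 0, 0.2, -8, 255], [-0.4, 0, 0.2, -14.4, 255], [-0.4, 0, 0.2, -14.4, 255], [-0.4, 0, 0.2, -14.4, 255]]
  ]
}}

```text
t: 12.95
tool_pos: [0.4301, 0.0431, 0.3057]
eef_rot: [[-0.004, -0.078, 0.997], [0.0, 0.997, 0.078], [-1.0, 0.001, -0.004]]
ft_force: [0.5, -0.4, -3.2]
width: 0.0291
```

Run:
```python
from h import *
st();plan([.4283,.0447,.305],95)
im=vision.capture("scene"); cv2.imwrite("pics/s6c.png",cv2.resize(im[110:270,220:420,::-1],None,fx=4,fy=3.75,interpolation=cv2.INTER_CUBIC))
i=vision.camera_info("wrist");print(i)
im=vision.capture("wrist"); cv2.imwrite("pics/w6.png",im[:,:,::-1])
st()
```

```text
t 12.95 tcp [0.4301 0.0431 0.3057] w 0.0291 F [ 0.5 -0.4 -3.2]
[[-0.004 -0.078  0.997]
 [ 0.     0.997  0.078]
 [-1.     0.001 -0.004]]
shift cm [ 0.07  0.17 -0.16] turn -0.53
{'fx': 371.64829954431775, 'fy': 371.64829954431775, 'cx': 319.33079424551437, 'cy': 243.96571914895927, 'world_from_camera': array([[-8.09336313e-02,  9.63261383e-01,  2.56080563e-01,
         3.54088895e-01],
       [ 9.96719482e-01,  7.81793962e-02,  2.09345592e-02,
         3.79136823e-02],
       [ 1.45228632e-04,  2.56934796e-01, -9.66428730e-01,
         4.84201588e-01],
       [ 0.00000000e+00,  0.00000000e+00,  0.00000000e+00,
         1.00000000e+00]])}
t 13.05 tcp [0.4306 0.0429 0.3063] w 0.0288 F [ 0.6 -0.8 -3.1]
[[-0.002 -0.078  0.997]
 [ 0.     0.997  0.078]
 [-1.     0.001 -0.002]]
```

View pics/s6c.png

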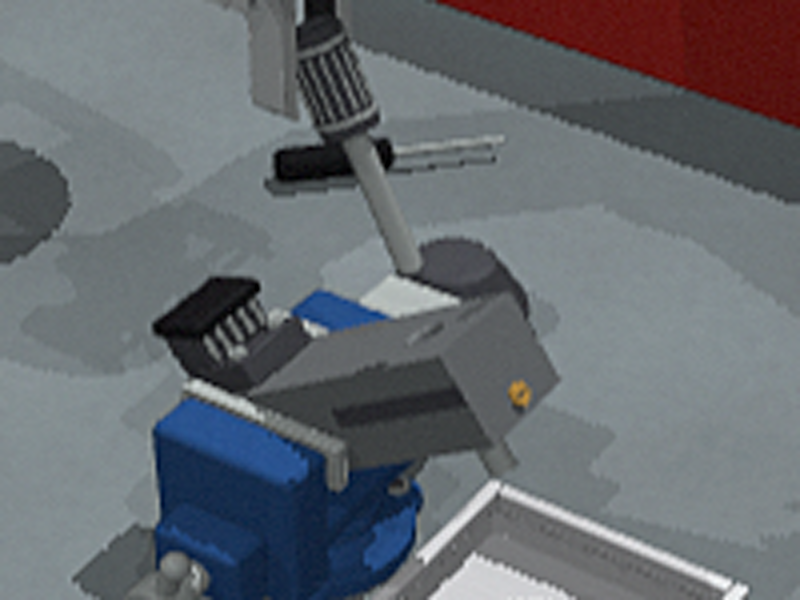

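View pics/w6.png

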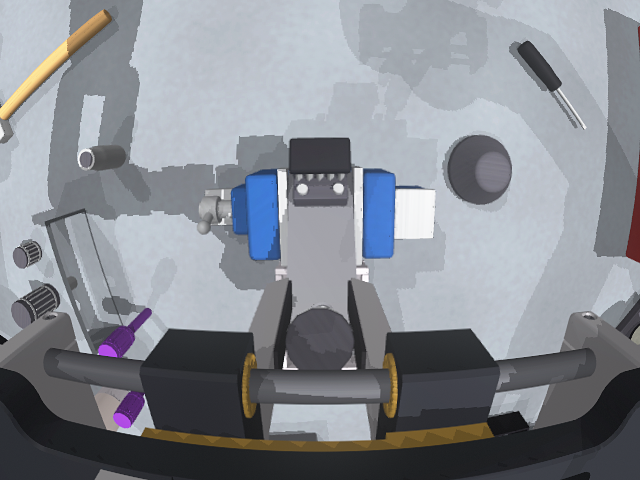

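Run:
```python
from h import *
f=lambda u,v:(u/4+220,v/3.75+110)
tilt([f(354,140),f(408,266)])
tilt([f(324,45),f(408,266)])
o=ray("scene",*f(427,332)); 
print(onz("scene",*f(427,332),.186))
# expected pixels for tilt 35 from current grip
s=sensors.state();R=s["eef_rot"];g=s["tool_pos"]-.019*R[:,0]
for th in (30,33,35,37):
    a=-np.sin(np.radians(th))*R[:,2]+np.array([0,0,np.cos(np.radians(th))])
    q=[proj("scene",g-k*a) for k in(.0303,.1103)]; print(th,[((u-220)*4,(v-110)*3.75) for u,v in q])
```

```text
lat(-z),up mm [[-29.6 -32.2]
 [-60.7 -96.9]]
tilt 25.637355840398396 len 71.81111726380318
lat(-z),up mm [[-13.4  16.2]
 [-60.7 -96.9]]
tilt 22.67221637015974 len 122.61862341358346
[0.49909425 0.05293677 0.186     ]
30 [(np.float64(328.6288523181581), np.float64(120.80454055146284)), (np.float64(398.8296034021855), np.float64(260.52914947683996))]
33 [(np.float64(330.96360427311924), np.float64(120.25093466356999)), (np.float64(407.3751468280582), np.float64(259.1063043195675))]
35 [(np.float64(332.47804521758235), np.float64(119.79876069058946)), (np.float64(412.9540597626319), np.float64(257.86669828877416))]
37 [(np.float64(333.9566541154045), np.float64(119.2805443496434)), (np.float64(418.43047573142576), np.float64(256.3936542412233))]
```

Run:
```python
from h import *
im=vision.capture("scene"); cv2.imwrite("pics/s7.png",im[:,:,::-1])
c=cv2.resize(im[110:190,280:335,::-1],None,fx=10,fy=7.5,interpolation=cv2.INTER_CUBIC); cv2.imwrite("pics/s7c.png",c)
c=cv2.resize(im[110:190,275:340,::-1],None,fx=7.5,fy=7.5,interpolation=cv2.INTER_CUBIC); cv2.imwrite("pics/s7d.png",c)
```

```text
(no output)
```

View pics/s7d.png

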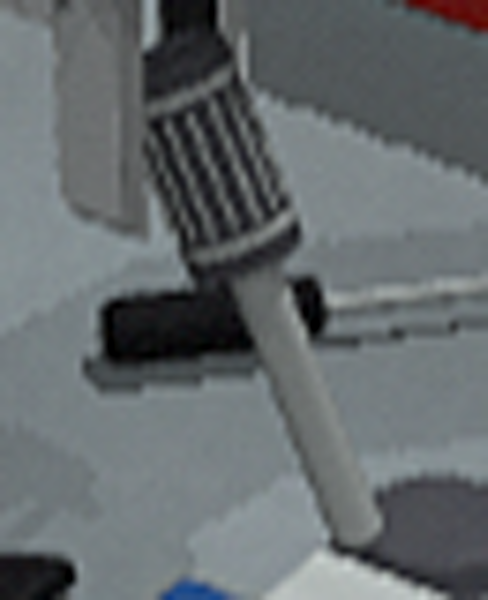

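Run:
```python
from h import *
st()
f=lambda u,v:(u/7.5+275-.43,v/7.5+110-.43)
o=tilt([f(264,288),f(356,529)])
th=np.arctan2(*(o[0]-o[1]));L=107.5+2.8
a=np.array([np.sin(th),np.cos(th)]); print("axis at grip height: lat",o[1][0]-o[1][1]*np.tan(th))
print("body centre", o[1]+107.5*a)
# body midline
o=tilt([f((150+228)/2.,(140+105)/2.),f((195+298)/2,(275+225)/2)])
```

```text
t 13.1 tcp [0.4308 0.0428 0.3066] w 0.0291 F [ 0.4  0.1 -3.3]
[[-0.002 -0.079  0.997]
 [ 0.     0.997  0.079]
 [-1.     0.    -0.002]]
lat(-z),up mm [[-32.3 -32.7]
 [-60.6 -95.1]]
tilt 24.326259346558658 len 68.4887913219202
axis at grip height: lat -17.56603557418628
body centre [-16.26832903   2.87059285]
lat(-z),up mm [[-10.3   6.9]
 [-27.1 -23.5]]
tilt 28.94619577996133 len 34.700314606062214
```

```bash
python3 - <<'E'
from h import *
s=sensors.state();R=s["eef_rot"];t=s["tool_pos"]
for y in(-.0145,-.027,.0145):
  for z in(-.008,.008):
    for x in (0,-.04):
      u,v=proj("scene",t+R@[x,y,z]); print(y,z,x,round((u-275)*7.5),round((v-110)*7.5))
print(proj("scene",t-.019*R[:,0]))
u,v=proj("scene",t-.019*R[:,0]); print((u-275)*7.5,(v-110)*7.5)
E
python3 - <<'E'
import cv2
im=cv2.imread('pics/s7.png'); cv2.imwrite('pics/s7e.png',cv2.resize(im[30:180,230:380],None,fx=4,fy=4,interpolation=cv2.INTER_CUBIC))
E
```

```text
-0.0145 -0.008 0 93 213
-0.0145 -0.008 -0.04 88 72
-0.0145 0.008 0 146 234
-0.0145 0.008 -0.04 141 92
-0.027 -0.008 0 63 236
-0.027 -0.008 -0.04 56 94
-0.027 0.008 0 115 257
-0.027 0.008 -0.04 110 115
0.0145 -0.008 0 162 161
0.0145 -0.008 -0.04 158 20
0.0145 0.008 0 214 181
0.0145 0.008 -0.04 212 40
(np.float64(295.28123991774976), np.float64(127.4371461836599))
152.1092993831232 130.77859637744928
```

View pics/s7e.png

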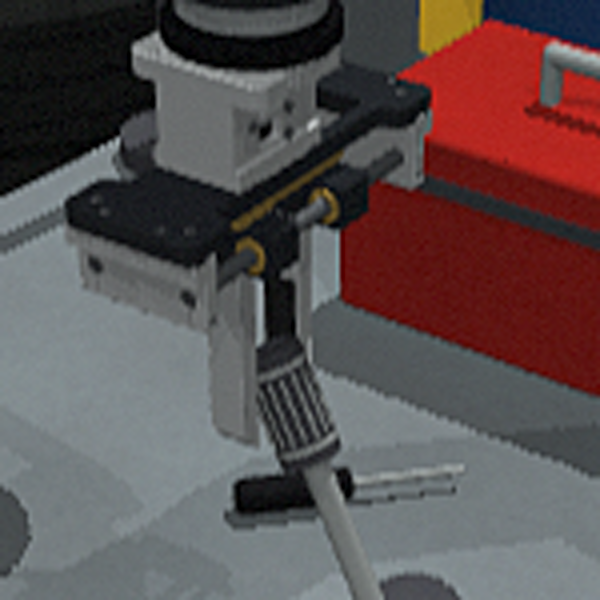

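The scene crop shows the driver leaning about 25–28° about a pivot near the body's top. Its shank end is about 60 mm ahead of the pads and 95 mm below them. I'll bring the tip near the mouth and check it again.

Call:
{"method": "send_rows", "body": {
  "steps": [
    [[1, 0.2, 0.2, -0.5, 255], [2.3, 0.2, 0.2, -0.5, 255], [2.8, 0.2, 0.2, -0.5, 255], [2.8, 0.2, 0.2, -0.5, 255], [2.8, 0.2, 0.2, -0.5, 255]]
  ]
}}

```text
t: 13.6
tool_pos: [0.4329, 0.0451, 0.2791]
eef_rot: [[-0.001, -0.089, 0.996], [0.0, 0.996, 0.089], [-1.0, 0.0, -0.001]]
ft_force: [-0.2, 0.1, -3.8]
width: 0.0291
```

Run:
```python
from h import *
st();plan([.435,.0451,.2691],95)
im=vision.capture("scene"); cv2.imwrite("pics/s8.png",cv2.resize(im[130:230,270:370,::-1],None,fx=6,fy=6,interpolation=cv2.INTER_CUBIC))
im=vision.capture("top"); cv2.imwrite("pics/t8.png",im[:,:,::-1])
for p in ([.5,.0508,.1865],): print([(round((u-270)*6),round((v-130)*6)) for u,v in [proj("scene",p)]],proj("top",p))
```

```text
t 13.6 tcp [0.4329 0.0451 0.2791] w 0.0291 F [-0.2  0.1 -3.8]
[[-0.001 -0.089  0.996]
 [ 0.     0.996  0.089]
 [-1.     0.    -0.001]]
shift cm [ 1.   -0.02  0.21] turn 0.1
[(339, 414)] (np.float64(299.272185928052), np.float64(261.2100711321457))
```

View pics/s8.png

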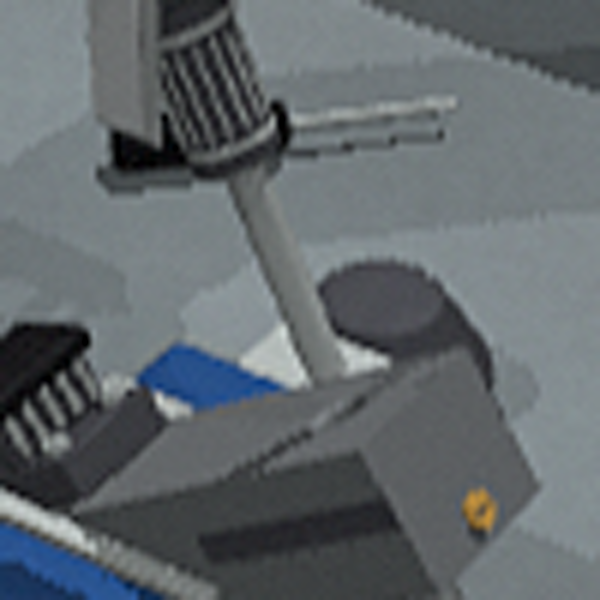

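View pics/t8.png

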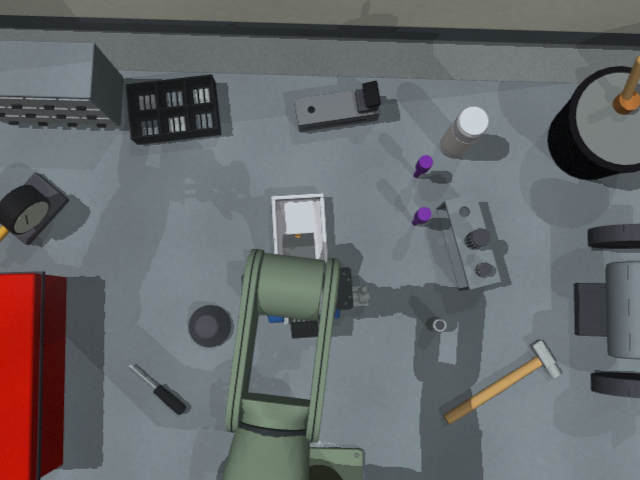

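Run:
```python
from h import *
f=lambda u,v:(u/6+270-.4,v/6+130-.4)
o=tilt([f(249,183),f(329,371)])
s=sensors.state();R=s["eef_rot"];g=s["tool_pos"]-.019*R[:,0]
p=g-R[:,2]*o[1][0]/1e3+[0,0,o[1][1]/1e3]; print("tip",p)
M=np.array([.5,.0508,.1865]);th=np.radians(35);e=np.array([.9962,.0872,0])
a=-np.sin(th)*e+[0,0,np.cos(th)]; xs=np.cos(th)*e+[0,0,np.sin(th)]
print("rel mouth: along",(p-M)@a*1e3,"upslide",(p-M)@xs*1e3,"y",(p-M)@[-.087,.996,0]*1e3)
```

```text
lat(-z),up mm [[-30.8 -34.1]
 [-61.8 -95.7]]
tilt 26.680571019522695 len 69.00577296292121
tip [0.49483712 0.05057383 0.20315157]
rel mouth: along 16.60153429125822 upslide 5.321676833549576 y 0.22390158944356683
```

Call:
{"method": "send_rows", "body": {
  "steps": [
    [[0.7, 0, 0.1, 0, 255], [1.3, 0, 0.35, 0, 255], [1.3, 0, 0.35, 0, 255], [1.6, 0, 0.55, 0, 255], [1.8, 0, 0.7, 0, 255], [1.8, 0, 0.7, 0, 255]]
  ]
}}

```text
t: 14.3
tool_pos: [0.44, 0.0457, 0.2611]
eef_rot: [[-0.001, -0.089, 0.996], [0.0, 0.996, 0.089], [-1.0, 0.0, -0.001]]
ft_force: [-0.8, 0.2, -3.4]
width: 0.029
```

Run:
```python
from h import *
st()
im=vision.capture("scene"); cv2.imwrite("pics/s9.png",cv2.resize(im[130:230,270:370,::-1],None,fx=6,fy=6,interpolation=cv2.INTER_CUBIC))
```

```text
t 14.3 tcp [0.44   0.0457 0.2611] w 0.029 F [-0.8  0.2 -3.4]
[[-0.001 -0.089  0.996]
 [ 0.     0.996  0.089]
 [-1.     0.    -0.001]]
```

View pics/s9.png

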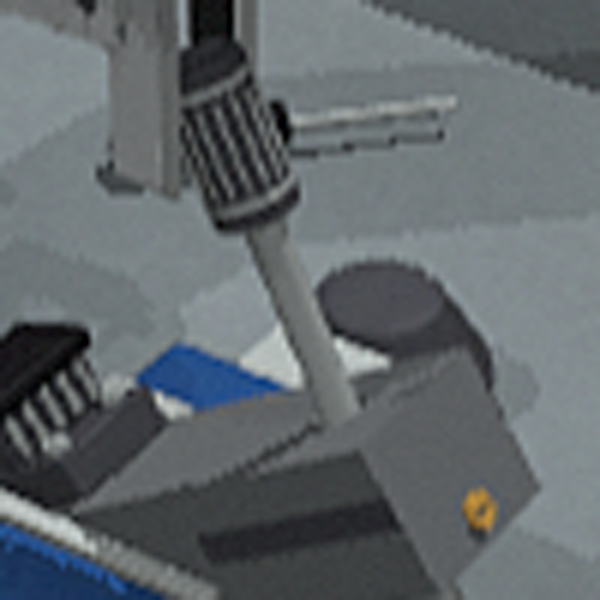

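Call:
{"method": "send_rows", "body": {
  "steps": [
    [[0.2, 0, 0.1, 0, 255], [0.35, 0, -0.2, 0, 255], [0.55, 0, -0.5, 0, 255], [0.75, 0, -0.8, 0, 255], [0.95, 0, -1.15, 0, 255], [1.2, 0, -1.5, 0, 255], [1.2, 0, -1.5, 0, 255]]
  ]
}}

```text
t: 15.05
tool_pos: [0.4242, 0.0443, 0.2492]
eef_rot: [[-0.001, -0.089, 0.996], [-0.0, 0.996, 0.089], [-1.0, -0.0, -0.001]]
ft_force: [-2.2, 0.3, 2.9]
width: 0.0289
```

Run:
```python
from h import *
st()
im=vision.capture("scene"); cv2.imwrite("pics/s10.png",cv2.resize(im[130:230,270:370,::-1],None,fx=6,fy=6,interpolation=cv2.INTER_CUBIC))
M=np.array([.5,.0508,.1865]);th=np.radians(35);e=np.array([.9962,.0872,0])
a=-np.sin(th)*e+[0,0,np.cos(th)]
i=vision.camera_info("scene")
for k in (0,.04,.08,.1075): u,v=proj("scene",M+k*a,i); print(k,round((u-270)*6),round((v-130)*6))
```

```text
t 15.05 tcp [0.4242 0.0443 0.2492] w 0.0289 F [-2.2  0.3  2.9]
[[-0.001 -0.089  0.996]
 [-0.     0.996  0.089]
 [-1.    -0.    -0.001]]
0 339 414
0.04 281 310
0.08 221 204
0.1075 180 129
```

View pics/s10.png

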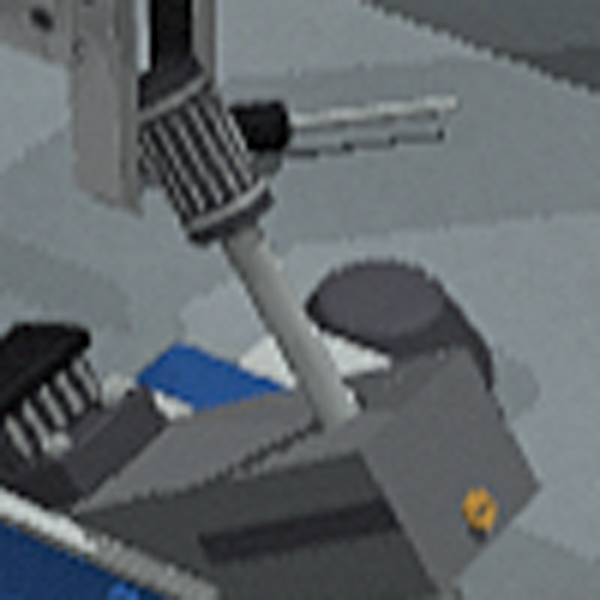

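Now the shank lies along the bore: its image slope is 0.57 against 0.56 expected, and the tip is in the mouth at (339,412) in the crop. I'll press 2 cm along the bore.

Call:
{"method": "send_rows", "body": {
  "steps": [
    [[0.41, 0, 0.29, 0, 255], [0.82, 0, 0.57, 0, 255], [1.23, 0, 0.86, 0, 255], [1.64, 0, 1.15, 0, 255], [1.64, 0, 1.15, 0, 255], [1.64, 0, 1.15, 0, 255]]
  ]
}}

```text
t: 15.7
tool_pos: [0.4365, 0.0452, 0.2334]
eef_rot: [[-0.0, -0.089, 0.996], [-0.0, 0.996, 0.089], [-1.0, -0.0, -0.0]]
ft_force: [-3.3, -0.3, 5.3]
width: 0.029
```

Run:
```python
from h import *
st()
im=vision.capture("scene"); cv2.imwrite("pics/s11.png",cv2.resize(im[130:230,270:370,::-1],None,fx=6,fy=6,interpolation=cv2.INTER_CUBIC))
```

```text
t 15.7 tcp [0.4365 0.0452 0.2334] w 0.029 F [-3.3 -0.3  5.3]
[[-0.    -0.089  0.996]
 [-0.     0.996  0.089]
 [-1.    -0.    -0.   ]]
```

View pics/s11.png

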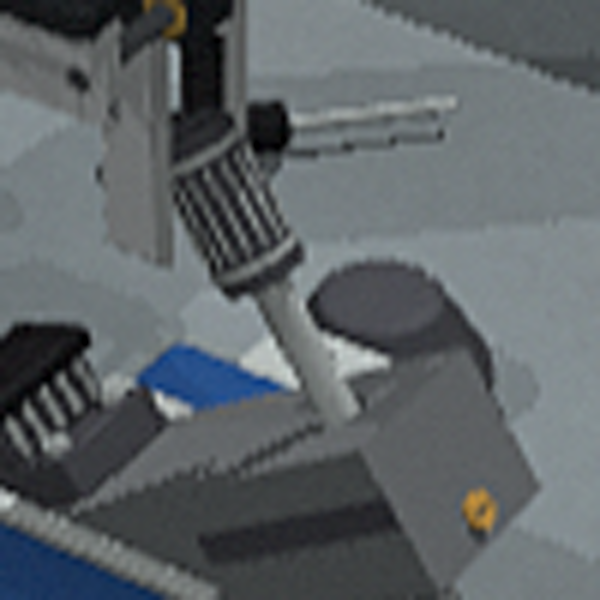

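Call:
{"method": "send_rows", "body": {
  "steps": [
    [[0.41, 0, 0.29, 0, 255], [0.82, 0, 0.57, 0, 255], [1.23, 0, 0.86, 0, 255], [1.64, 0, 1.15, 0, 255], [2.05, 0, 1.44, 0, 255], [2.46, 0, 1.72, 0, 255], [2.46, 0, 1.72, 0, 255]]
  ]
}}

```text
t: 16.45
tool_pos: [0.4534, 0.0471, 0.2068]
eef_rot: [[-0.002, -0.089, 0.996], [0.0, 0.996, 0.089], [-1.0, 0.001, -0.002]]
ft_force: [1.1, 0.0, -3.6]
width: 0.0293
```

Run:
```python
from h import *
st()
im=vision.capture("scene"); cv2.imwrite("pics/s12.png",cv2.resize(im[150:310,260:420,::-1],None,fx=3.75,fy=3.75,interpolation=cv2.INTER_CUBIC))
```

```text
t 16.45 tcp [0.4534 0.0471 0.2068] w 0.0293 F [ 1.1  0.  -3.6]
[[-0.002 -0.089  0.996]
 [ 0.     0.996  0.089]
 [-1.     0.001 -0.002]]
```

View pics/s12.png

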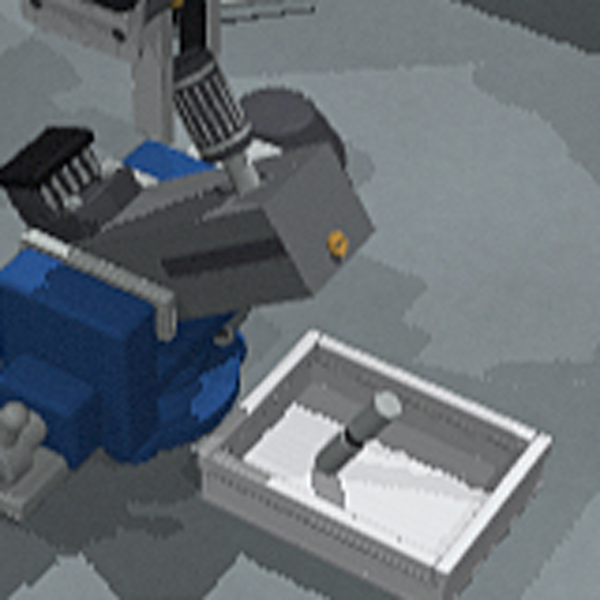

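The pin is out and falling into the tray, seen at about (355,265) in the full frame. I'll push the rest of the way home.

Call:
{"method": "send_rows", "body": {
  "steps": [
    [[0.41, 0, 0.29, 0, 255], [0.82, 0, 0.57, 0, 255], [1.23, 0, 0.86, 0, 255], [1.48, 0, 1.03, 0, 255], [1.64, 0, 1.15, 0, 255], [1.64, 0, 1.15, 0, 255]]
  ]
}}

```text
t: 17.1
tool_pos: [0.4651, 0.048, 0.1917]
eef_rot: [[-0.0, -0.089, 0.996], [0.0, 0.996, 0.089], [-1.0, 0.0, -0.0]]
ft_force: [1.5, -0.0, -3.8]
width: 0.0289
```

Run:
```python
from h import *
st()
im=vision.capture("scene"); cv2.imwrite("pics/s13.png",cv2.resize(im[150:310,260:420,::-1],None,fx=3.75,fy=3.75,interpolation=cv2.INTER_CUBIC))
```

```text
t 17.1 tcp [0.4651 0.048  0.1917] w 0.0289 F [ 1.5 -0.  -3.8]
[[-0.    -0.089  0.996]
 [ 0.     0.996  0.089]
 [-1.     0.    -0.   ]]
```

View pics/s13.png

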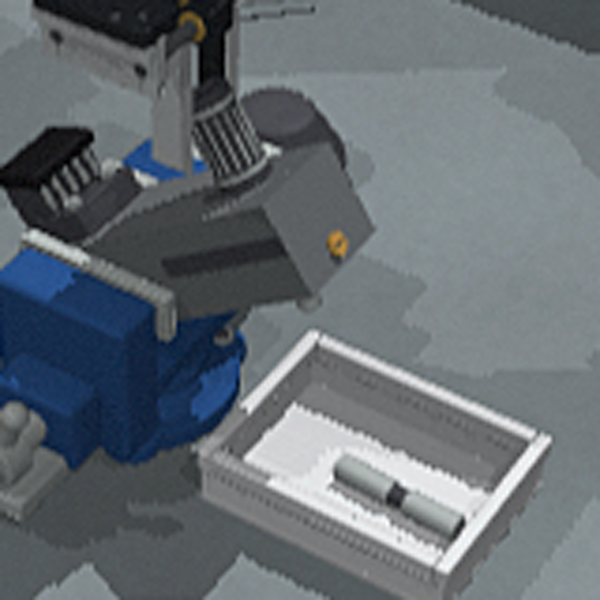

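Call:
{"method": "send_rows", "body": {
  "steps": [
    [[0.16, 0, 0.11, 0, 255], [0.33, 0, 0.23, 0, 255], [0.49, 0, 0.34, 0, 255], [0.49, 0, 0.34, 0, 255]]
  ]
}}

```text
t: 17.55
tool_pos: [0.4656, 0.0479, 0.1903]
eef_rot: [[-0.007, -0.09, 0.996], [-0.001, 0.996, 0.09], [-1.0, -0.001, -0.007]]
ft_force: [-17.2, -1.3, 19.2]
width: 0.0289
```

Call:
{"method": "send_rows", "body": {
  "steps": [
    [[0.16, 0, 0.11, 0, 255], [0.16, 0, 0.11, 0, 255]]
  ]
}}

```text
t: 17.75
tool_pos: [0.4662, 0.0478, 0.1897]
eef_rot: [[-0.007, -0.09, 0.996], [-0.002, 0.996, 0.09], [-1.0, -0.001, -0.008]]
ft_force: [-20.3, -2.1, 25.7]
width: 0.0288
```

Call:
{"method": "send_rows", "body": {
  "steps": [
    [[-0.2, 0, -0.2, 0, 255], [-0.45, 0, -0.32, 0, 255], [-0.45, 0, -0.32, 0, 130], [-0.45, 0, -0.32, 0, 130], [-0.45, 0, -0.32, 0, 110], [-0.45, 0, -0.32, 0, 110]]
  ]
}}

```text
t: 18.35
tool_pos: [0.4665, 0.0481, 0.1898]
eef_rot: [[-0.0, -0.089, 0.996], [0.0, 0.996, 0.089], [-1.0, 0.0, -0.0]]
ft_force: [-0.2, 0.4, -0.2]
width: 0.0529
```

Run:
```python
from h import *
st()
im=vision.capture("scene"); cv2.imwrite("pics/s14.png",cv2.resize(im[150:250,260:360,::-1],None,fx=6,fy=6,interpolation=cv2.INTER_CUBIC))
```

```text
t 18.35 tcp [0.4665 0.0481 0.1898] w 0.0529 F [-0.2  0.4 -0.2]
[[-0.    -0.089  0.996]
 [ 0.     0.996  0.089]
 [-1.     0.    -0.   ]]
```

View pics/s14.png

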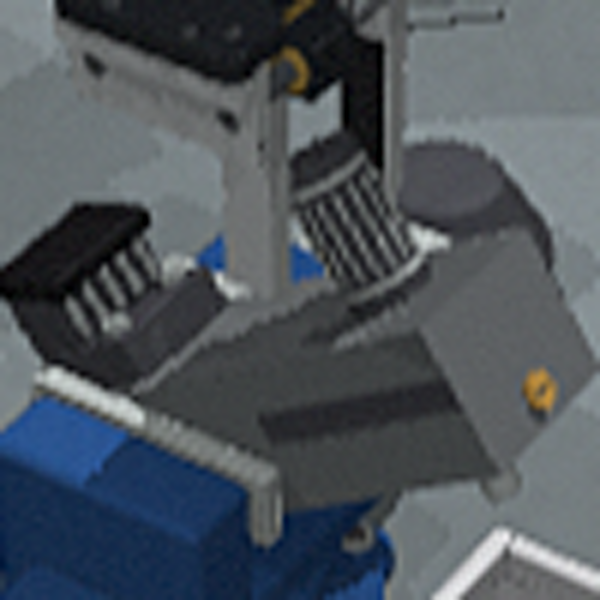

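Call:
{"method": "send_rows", "body": {
  "steps": [
    [[-2, 0, 0, 0, 110], [-5, 0, 0, 0, 110], [-9, 0, 0, 0, 60], [-14, 0, -2, 0, 60], [-17, 0, -5, 0, 60], [-17, 10, -7, 0, 60], [-17, 14, -7, 0, 60], [-17, 14, -7, 0, 60]]
  ]
}}

```text
t: 19.2
tool_pos: [0.3838, 0.1827, 0.3608]
eef_rot: [[0.002, -0.088, 0.996], [0.001, 0.996, 0.088], [-1.0, 0.001, 0.002]]
ft_force: [0.9, 0.2, -1.1]
width: 0.0718
```

Call:
{"method": "send_rows", "body": {
  "steps": [
    [[0, 5, 0, 0, 60], [0, 10, 0, 0, 60], [0, 14, 0, 0, 60], [0, 14, 0, 0, 60]]
  ]
}}

```text
t: 19.6
tool_pos: [0.3705, 0.3245, 0.3592]
eef_rot: [[-0.002, -0.095, 0.995], [0.001, 0.995, 0.095], [-1.0, 0.001, -0.002]]
ft_force: [0.0, -0.0, -0.2]
width: 0.0719
```

Run:
```python
from h import *
st()
im=vision.capture("scene"); cv2.imwrite("pics/s15f.png",im[:,:,::-1]); cv2.imwrite("pics/s15.png",cv2.resize(im[150:250,260:360,::-1],None,fx=6,fy=6,interpolation=cv2.INTER_CUBIC))
im=vision.capture("top"); cv2.imwrite("pics/t15.png",im[:,:,::-1])
M=np.array([.5,.0508,.1865]);th=np.radians(35);e=np.array([.9962,.0872,0])
a=-np.sin(th)*e+[0,0,np.cos(th)]
for k in (0,.0275,.055): u,v=proj("scene",M+k*a); print(k,round((u-260)*6),round((v-150)*6),proj("top",M+k*a))
```

```text
t 19.6 tcp [0.3705 0.3245 0.3592] w 0.0719 F [ 0.  -0.  -0.2]
[[-0.002 -0.095  0.995]
 [ 0.001  0.995  0.095]
 [-1.     0.001 -0.002]]
0 399 294 (np.float64(299.272185928052), np.float64(261.2100711321457))
0.0275 359 223 (np.float64(299.37286284882447), np.float64(268.28739000723255))
0.055 319 151 (np.float64(299.47775878406753), np.float64(275.66129434120836))
```

View pics/s15.png

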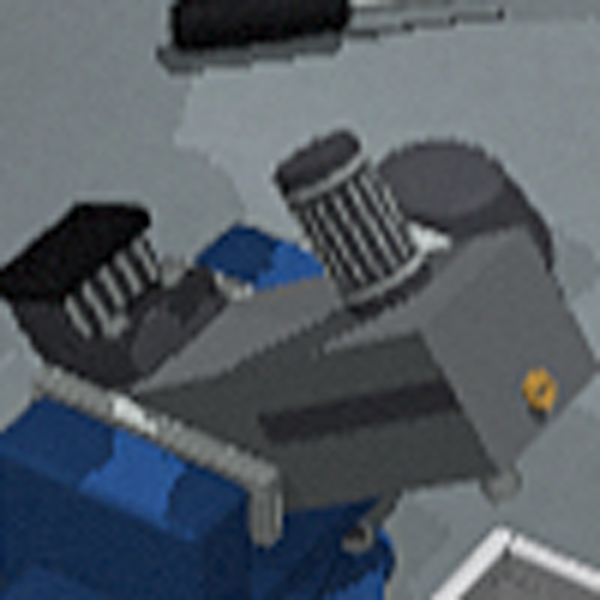

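View pics/t15.png

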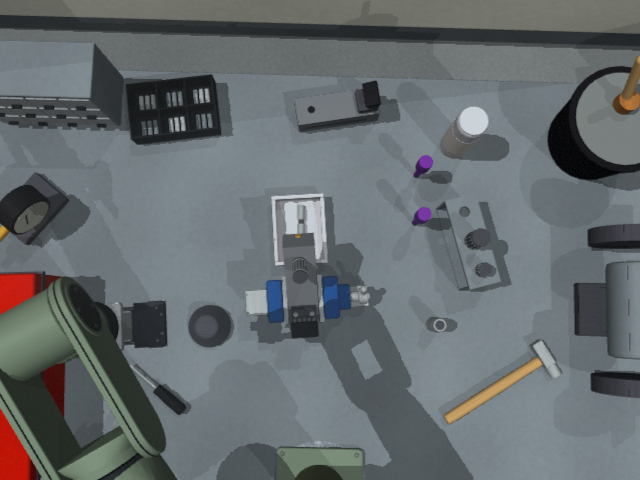

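View pics/s15f.png

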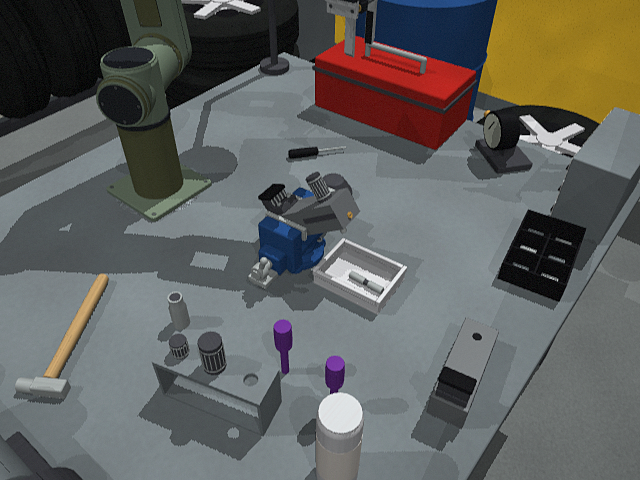

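Run:
```python
from h import *
im=cv2.imread("pics/s15f.png")
cv2.imwrite("pics/s15z.png",cv2.resize(im[165:240,295:355],None,fx=10,fy=8*1.0,interpolation=cv2.INTER_CUBIC)); 
z=cv2.resize(im[165:240,295:365],None,fx=8,fy=8,interpolation=cv2.INTER_CUBIC); 
z=cv2.convertScaleAbs(z,alpha=1.8,beta=0); cv2.imwrite("pics/s15z.png",z)
M=np.array([.5,.0508,.1865]);th=np.radians(35);e=np.array([.9962,.0872,0]);yv=np.array([-.0872,.9962,0])
a=-np.sin(th)*e+[0,0,np.cos(th)]; xs=np.cos(th)*e+[0,0,np.sin(th)]
P=lambda p:tuple(int(round(v)) for v in ((proj("scene",p)[0]-295)*8,(proj("scene",p)[1]-165)*8))
print("tip",P(M-.08*a),"exit",P(M-.056*a))
for k in (0,.055): print(k,[P(M+k*a+.015*(np.cos(t)*xs+np.sin(t)*yv)) for t in np.radians([0,90,180,270])])
```

```text
tip (401, 540) exit (357, 461)
0 [(294, 263), (285, 241), (210, 282), (218, 305)]
0.055 [(187, 69), (179, 50), (103, 93), (110, 112)]
```

View pics/s15z.png

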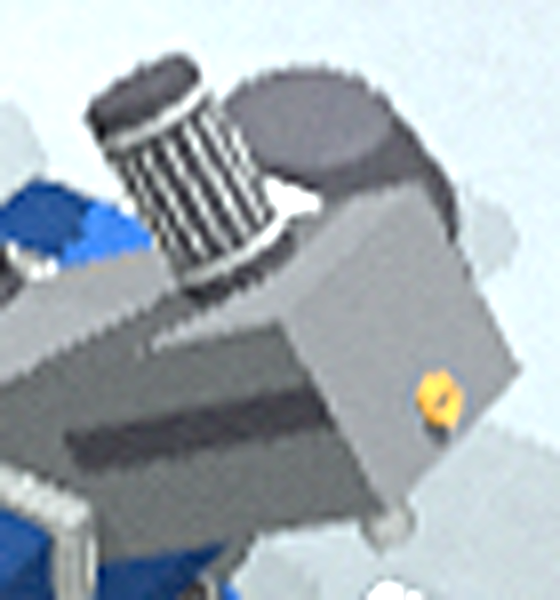

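Run:
```python
from h import *
s=st(); print(np.abs(s["joint_velocities"]).max()); print(order.job_done())
```

```text
t 19.7 tcp [0.3714 0.3211 0.3595] w 0.0718 F [-0.2 -0.1  0.4]
[[-0.001 -0.091  0.996]
 [-0.001  0.996  0.091]
 [-1.    -0.001 -0.001]]
0.04084302081155461
the job is handed in; nothing more can be done
None
```

The job is done and handed in at 19.7 s: the pin is in the tray and the driver stands fully home in the bore.

**What I did**
- **Tray:** I lifted it by its rim and set it under the lower end of the bore.
- **Driver:** I took the 30 mm body driver from the end hole of the rack. The tool can only point straight down, so I leaned the driver over against the rack hole to suit the slanting bore.
- **Pin:** With the tip in the mouth I brought the driver in line with the bore and pressed the pin out. It fell into the tray.
- **Finish:** I pushed the driver until the shoulder stopped on the slide, then let go and backed the arm away.

**Last checks**
- **Seating:** The push ended on a hard stop of about 32 N along the bore. In the last scene view the shank end and body edges fall within about 2–4 mm of where a fully home driver should appear.
- **Pin and the rest:** The pin lies in the tray. The other rack drivers, purple look-alikes, cone and socket look unmoved by eye. The gripper is clear and touching nothing.

**What disagreed**
- The driver pivoted near the top of its body instead of at the pads, so it leaned only about 25–28° instead of 35°. The bore mouth made up the rest; after that the shank's slope in the picture was 0.57 against 0.56 expected.
- A rough pick of the body's lower edge first suggested a gap of a few millimetres at the shoulder. In the enlarged picture that proved to be the dark lower rim of the body.

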